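Count along the divider rack and push the lens case into the third gap

ROBOT

A 6-joint arm with a two-finger parallel gripper is mounted at the origin on a cart in front of the work surface, level with it; the furniture and walls round the work are solid. World frame = base frame: x ahead of the robot, y to its left, z up, the work surface at z = 0. Lengths are in m, angles in degrees, forces in N, time in s.
With the tool pointing down it reaches from about 0.3 to 0.75 m from the base axis. Payload 8.5 kg.
Tool frame: the origin (TCP) lies on the centre line of the jaws, within the pads' length; the fingertips stand 17 mm ahead of it and the grasp point (between the pads) lies 2 mm behind it (env.tcp_to_tips is the distance from the TCP to the fingertips, in m); z points along the fingers, y is the line along which they close (so a half turn about z gives the same grasp; the last joint's range is limited). The gripper opens to 85 mm and grips with 20 to 120 N. Pads are 22 mm wide; open, the fingers measure 114 mm over their backs; the gripper's body (76 mm by 85 mm) begins 54 mm behind the grasp point. The pads swing forward as they close: fully open they stand 13 mm farther back than shut.
Start: joints at [-85.56, 21.807, 74.336, -0, 83.858, -12.336], TCP at [0.159, -0.527, 0.248] pointing down, gripper open.
Joint ranges: [-178.18, 178.18], [-50.72, 133.34], [12.68, 142.11], [-81.47, 261.47], [9.98, 163.14], [-165.26, 165.26]. Speed limits (degrees/s): [136.94, 136.94, 180, 180, 180, 180].

INTERFACE

Orientations are given as a 3x3 rotation matrix whose columns are the frame's x, y, z axes.
In Python, from rig import env gives the robot as it stands. The module is installed in compiled form; this text tells all that it offers.
- The arm moves only by the shell command python3 -m pendant 'ROWS' [FORCE]. ROWS is JSON, a list of rows, each a list of 7 numbers: the opening, from 0 (shut) to 1 (fully open), then the shift along the tool's x, y, z in m, then the turn, a rotation vector about the tool's x, y, z in rad. A call has 1 to 5 rows; each row is the pose to reach, as a shift and turn from the pose commanded when the call began, along the tool's axes at that moment; what a row does not reach only later rows make up. A row lasts 1/8 s, in which the tool goes at most 62.5 mm and 10.7 degrees, less where a joint would pass 70% of its speed; a pose out of reach is approached as far as the arm can. A call with a gripper value outside its range is refused whole. The fingers move at their own pace and stop on an object; FORCE is the grip in N (left out, the last holds). Time passes only in rows, so rows that repeat a pose let the fingers close. It gives the time, the measured TCP pose, the force, the opening and the grip force at its end, in the units of the state.
- env.observe(): the state, without advancing time (a new reading comes with each control period).
- env.get_image(name): name is "scene" or "top" or "wrist"; returns a dict with "image" (400x640x3 uint8, blue, green, red), "fx", "fy", "cx", "cy" (pixels), "pose" (4x4, takes a point from camera to world coordinates). Camera axes: x right, y up, looking along -z (the intrinsics and any distortion apply to the point x, -y, -z); pixel columns grow to the right and rows downward; lengths in m; the calibration is good to about 2 mm. The wrist camera is an equidistant fisheye: a pixel r from the principal point sees the ray r / f radians off the axis. A picture is of the moment at which its call begins. There is no depth.
- env.close_job(): hands the job in; it is judged then, once.
Trained networks look in the newest picture that a camera, given by its name, has taken for a name from the list of things; names that differ only in an ending like _2 or _b are one class to them, and where a whole thing is asked for, a point or a joint stands for the part that bears it (a point fixed in the world has none). Each returns a list of dicts, best first, with "conf" (0 to 1); they miss things now and then, are a little off and sometimes report something else, mostly with a low value. They report only what shows in the picture. A call takes as long as a camera call. They do not tell look-alikes from the thing itself.
- env.find_in(camera, thing): "bbox" ([centre column, centre row, width, height] in pixels, round what is visible of it).
- env.trace(camera, thing): "mask" (400x640 bool, what is visible of it) and "bbox" ([centre column, centre row, width, height] in pixels, round what is visible of it).
- env.tip_of(camera, thing): "centre" ([column, row] in pixels: a listed point, or the origin of a listed thing).
The state is a dict: "time_s": time; "q": joint angles; "qvel": joint speeds; "joint_efforts": joint torques, N m; "position": TCP position; "tool_rot": TCP orientation; "ft_force": force on the tool from outside, world axes, zero at the start; "wrist_torque": the same for the moment, N m; "grip_width": finger opening in m; "gripper_force": force on a finger pad.
Only numpy, scipy, OpenCV 4.12 (cv2) and the standard library are available. Lean on these libraries where they do the work, as an engineer would, in place of code of your own. Each camera call takes 0.05 s, during which the arm holds its last target. There are 200 camera calls.

TASK

Starting at the red end of the divider rack, run a fingertip along the row of yellow tabs, flicking over the first tab and then the second, and stop at the third gap from the red end without flicking any further tab. Then push the round white lens case that lies in front of the rack, sliding it along the worktop, all the way into that third gap until it rests against the back wall; do not lift it. A gap that already holds something still counts, and the blue case, the copper nozzle and the carton stay where they are.

Things in the scene. Friction and masses are not known exactly. Their poses are not given: they have to be found in the camera images.
- rack: low aluminium divider rack, fixed, open to the robot. Origin: worktop level, mid-width, at the dividers' front ends; x into the gaps, y to its left, z up. 7 dividers (8 mm thick, 20 high) at y = 204, 136, 68, 0, -68, -136, -204 mm make 6 gaps 60 mm wide (centres y = 170, 102, 34, -34, -102, -170 mm), no floor plate, back wall 24 mm high with its face at x = 54 mm. Inner dividers bear yellow tabs.
- red_end: red plastic end block, 68 x 22 x 22 mm, fixed at one end of the rack (left or right, it varies); counting begins here. Origin at the centre of its underside, in the rack's frame at x = 32 mm, y = +219 or -219 mm; axes parallel to the rack's.
- black_end: black plastic end block of the same size at the other end of the rack (both 22 mm high, so a fingertip clears them). Above the rack the gantry's cross-beam spans the bench, underside 550 mm above the worktop: keep the arm low there. Origin at the centre of its underside, in the rack's frame at x = 32 mm, y = -219 or +219 mm.
- round_case: round white lens case with a blue label, 47 mm across, 17 mm high, about 30 g, flat on the worktop, the only one in front of the rack (a like one stands far behind); origin at the centre of its underside, z up.
- blue_case: square blue lens case, 50 x 50 x 15 mm, already stored in the second gap from the rack's right end (rack y = -102 mm); leave it there. Origin at the centre of its underside.
- nozzle: copper welding nozzle, 24 mm across, 32 mm high, standing in front of the rack beyond the left of the white case; leave it alone. Origin at the centre of its underside.
- fuse_carton: small yellow and white carton, 58 x 75 x 30 mm, standing in front of the rack beyond the right of the white case; leave it alone. Origin at the centre of its underside.
- tab1 (a joint): lean of the first of the five yellow tabs from the rack's left, at rack y = +136 mm. Flap 22 mm wide along rack x (4 to 27 mm), 3 thick, hinged along rack x 20 mm above the worktop, top edge at 46 mm; a weak spring (1 to 2 N) re-erects it after a fingertip passes. 0 upright, + leaning to the rack's right (-y), - to its left; rad.
- tab1_tip (a point): middle of the top edge of the first of the five yellow tabs from the rack's left, at rack y = +136 mm. 46 mm above the worktop, rack x = 15.5 mm.
- tab2 (a joint): lean of the second of the five yellow tabs from the rack's left, at rack y = +68 mm. Flap 22 mm wide along rack x (4 to 27 mm), 3 thick, hinged along rack x 20 mm above the worktop, top edge at 46 mm; a weak spring (1 to 2 N) re-erects it after a fingertip passes. 0 upright, + leaning to the rack's right (-y), - to its left; rad.
- tab2_tip (a point): middle of the top edge of the second of the five yellow tabs from the rack's left, at rack y = +68 mm. 46 mm above the worktop, rack x = 15.5 mm.
- tab3 (a joint): lean of the third of the five yellow tabs from the rack's left, at rack y = +0 mm. Flap 22 mm wide along rack x (4 to 27 mm), 3 thick, hinged along rack x 20 mm above the worktop, top edge at 46 mm; a weak spring (1 to 2 N) re-erects it after a fingertip passes. 0 upright, + leaning to the rack's right (-y), - to its left; rad.
- tab3_tip (a point): middle of the top edge of the third of the five yellow tabs from the rack's left, at rack y = +0 mm. 46 mm above the worktop, rack x = 15.5 mm.
- tab4 (a joint): lean of the fourth of the five yellow tabs from the rack's left, at rack y = -68 mm. Flap 22 mm wide along rack x (4 to 27 mm), 3 thick, hinged along rack x 20 mm above the worktop, top edge at 46 mm; a weak spring (1 to 2 N) re-erects it after a fingertip passes. 0 upright, + leaning to the rack's right (-y), - to its left; rad.
- tab4_tip (a point): middle of the top edge of the fourth of the five yellow tabs from the rack's left, at rack y = -68 mm. 46 mm above the worktop, rack x = 15.5 mm.
- tab5 (a joint): lean of the fifth of the five yellow tabs from the rack's left, at rack y = -136 mm. Flap 22 mm wide along rack x (4 to 27 mm), 3 thick, hinged along rack x 20 mm above the worktop, top edge at 46 mm; a weak spring (1 to 2 N) re-erects it after a fingertip passes. 0 upright, + leaning to the rack's right (-y), - to its left; rad.
- tab5_tip (a point): middle of the top edge of the fifth of the five yellow tabs from the rack's left, at rack y = -136 mm. 46 mm above the worktop, rack x = 15.5 mm.
Mind the look-alikes: they are no part of the job. Of the things shaped like the round_case, the white one is meant.

How it is judged (in metres and radians):
On the way, in this order (a step that is already met when the one before it is completed fails the run):
1. the first tab from the red end is flicked, leaning away from the red end by more than 0.35 rad (((y of red_end in the frame of rack above 0 m and value of joint tab1 above 0.35 rad) or (y of red_end in the frame of rack below 0 m and value of joint tab5 below -0.35 rad))).
2. then the second tab from the red end is flicked the same way (((y of red_end in the frame of rack above 0 m and value of joint tab2 above 0.35 rad) or (y of red_end in the frame of rack below 0 m and value of joint tab4 below -0.35 rad))).
3. then the round case is pushed into the third gap from the red end, up to the back wall (((y of red_end in the frame of rack above 0 m and y of round_case in the frame of rack between 0.023 and 0.045 m) or (y of red_end in the frame of rack below 0 m and y of round_case in the frame of rack between -0.045 and -0.023 m)) and x of round_case in the frame of rack above 0.0235 m and height (world z) of round_case below 0.004 m and angle between round_case's own z axis and vertical below 0.1 rad), for 0.2 s.
At the end, for the whole second after the job is handed in: The round white case lies flat on the worktop in the third gap from the red end, at rest, its centre within 11 mm of the gap's centre line and its edge within 7 mm of the back wall; the blue case, nozzle and carton are within 20 mm of where they were (all of step 3 and linear speed of round_case below 0.01 m/s and distance of each of blue_case, nozzle, fuse_carton from where it was at the start of the episode below 0.02 m); the robot touches nothing.
It fails at once if a tab beyond the third gap is flicked (leans more than 0.35 rad) ((y of red_end in the frame of rack above 0 m and (value of joint any of tab3, tab4, tab5 above 0.35 rad or value of joint any of tab3, tab4, tab5 below -0.35 rad)) or (y of red_end in the frame of rack below 0 m and (value of joint any of tab1, tab2, tab3 above 0.35 rad or value of joint any of tab1, tab2, tab3 below -0.35 rad))).
It fails at once if the round case is lifted or tipped (more than 10 mm off the worktop or 0.4 rad) (height (world z) of round_case above 0.01 m or angle between round_case's own z axis and vertical above 0.4 rad).
It fails at once if the blue case, the nozzle or the carton is moved more than 20 mm (distance of any of blue_case, nozzle, fuse_carton from where it was at the start of the episode above 0.02 m).
It also fails if it takes over 54 s, if anything falls off the work surface, if the arm or the gripper's body presses on something with over 40 N, if the wrist force passes 120 N, or if a joint passes its speed limit or range.

## Working session

There is one attempt and no reset: what is moved stays moved. The work goes in short steps, Python scripts to look and compute and a shell command to move; the robot and the scene stay as the last step left them, time stands still between calls to the robot, and variables do not carry over. Pictures are saved under pics/ and viewed, at most 13 in all, crops included, and the job is handed in when it is done.

```bash
mkdir -p pics
python3 - <<'E'
from rig import env
import cv2
for c in("scene","top"):
    d=env.get_image(c); cv2.imwrite(f"pics/{c}0.png",d["image"]); print(c,d["fx"],d["fy"],d["cx"],d["cy"],d["pose"].round(4).tolist(),[k for k in d])
    for t in("rack","red_end","black_end","round_case","blue_case","nozzle","fuse_carton"):
        print(t,[(x["conf"],[round(v) for v in x["centre"]]) for x in env.tip_of(c,t)][:4])
s=env.observe();print(s["time_s"],s["tool_rot"])
E
```

```text
scene 442.47569892645885 442.47569892645885 315.75503274988586 196.99031017935351 [[-0.8485, 0.3459, -0.4006, 0.1658], [-0.5291, -0.5738, 0.6252, 0.5479], [-0.0136, 0.7424, 0.6698, 0.674], [0.0, 0.0, 0.0, 1.0]] ['image', 'fx', 'fy', 'cx', 'cy', 'pose']
rack [(0.95, [300, 222])]
red_end [(0.45, [343, 167]), (0.39, [301, 221])]
black_end [(0.87, [210, 283])]
round_case [(0.84, [306, 279]), (0.61, [348, 259]), (0.6, [321, 239])]
blue_case [(0.66, [318, 190])]
nozzle [(0.63, [249, 307])]
fuse_carton [(0.95, [380, 173])]
top 417.17953702224037 417.17953702224037 323.7930931987886 210.5331762149616 [[0.0193, 0.9961, -0.0863, 0.4606], [-0.9996, 0.0175, -0.022, 0.0089], [-0.0204, 0.0867, 0.996, 0.9149], [0.0, 0.0, 0.0, 1.0]] ['image', 'fx', 'fy', 'cx', 'cy', 'pose']
rack [(0.64, [331, 204])]
red_end [(0.83, [436, 199])]
black_end [(0.7, [238, 176])]
round_case [(0.9, [325, 230]), (0.67, [312, 268])]
blue_case [(0.92, [380, 196]), (0.36, [333, 194])]
nozzle [(0.69, [232, 221])]
fuse_carton [(0.89, [441, 241]), (0.43, [235, 222])]
0.8 [[ 9.57439654e-01  2.88633521e-01 -4.75761170e-06]
 [ 2.88633521e-01 -9.57439653e-01  2.58001316e-05]
 [ 2.89165671e-06 -2.60752752e-05 -1.00000000e+00]]
```

View pics/top0.png

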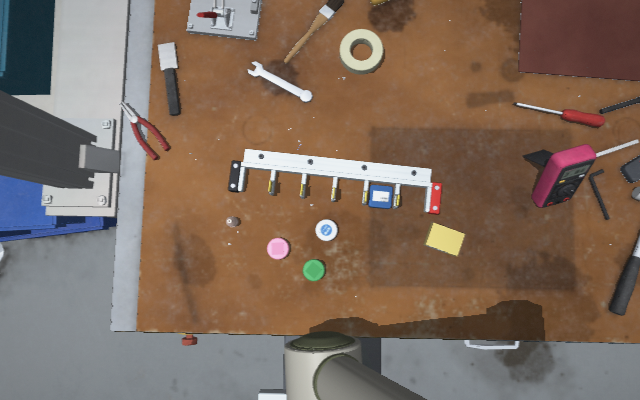

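View pics/scene0.png

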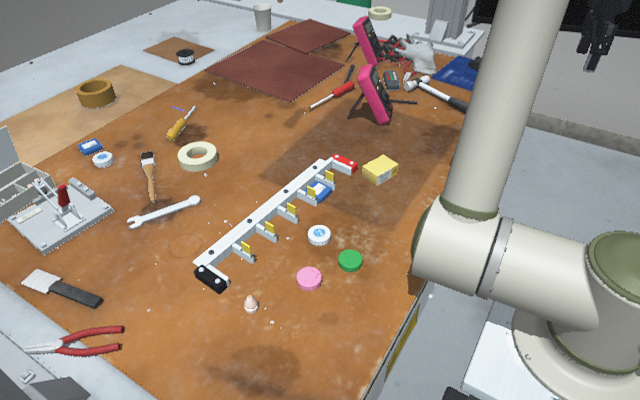

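Top picture: red end at (436,199), on the robot's right; black end (236,176); blue case (380,196); nozzle (232,221); carton (445,239). Candidates for the case: white with blue label (326,230), pink (278,248), green (314,270), and the white one far behind at scene (102,159). I choose (326,230), which is white and in front of the rack, and check it in a crop.

```bash
cat > h.py <<'E'
from rig import env
import numpy as np, cv2
from scipy.optimize import least_squares
def proj(d,p):
    T=d["pose"]; c=(np.atleast_2d(p)-T[:3,3])@T[:3,:3]
    x,y,z=c[:,0],-c[:,1],-c[:,2]
    return np.c_[d["cx"]+d["fx"]*x/z, d["cy"]+d["fy"]*y/z]
def back(d,uv,h):
    T=d["pose"]; r=T[:3,:3]@np.array([(uv[0]-d["cx"])/d["fx"],-(uv[1]-d["cy"])/d["fy"],-1.])
    return T[:3,3]+r*(h-T[2,3])/r[2]
E
python3 - <<'E'
from h import *
P={"red_end":(.032,-.219,0),"black_end":(.032,.219,0),"rack":(0,0,0)}
for i in range(5): P[f"tab{i+1}_tip"]=(.0155,.136-.068*i,.046)
obs=[]; D={}
for c in("top","scene"):
    d=D[c]=env.get_image(c)
    for k,p in P.items():
        for r in env.tip_of(c,k):
            obs.append((c,k,p,r["centre"],r["conf"]))
x=np.array([.5,.0,-.06])
def W(x,p):
    c,s=np.cos(x[2]),np.sin(x[2]); return np.array([x[0]+c*p[0]-s*p[1],x[1]+s*p[0]+c*p[1],p[2]])
# initial from ends, top
a=back(D["top"],(436,199),.022);b=back(D["top"],(236,176),.022);print(a,b)
l=b-a; th=np.arctan2(-l[0],l[1]); m=(a+b)/2
x=np.array([m[0]-.032*np.cos(th),m[1]-.032*np.sin(th),th]);print(x)
for it in range(3):
    E=[np.linalg.norm(proj(D[c],W(x,p))[0]-u) for c,k,p,u,f in obs]
    use=[o for o,e in zip(obs,E) if e<12]
    x=least_squares(lambda x:np.concatenate([proj(D[c],W(x,p))[0]-u for c,k,p,u,f in use]),x,loss="soft_l1").x
for c,k,p,u,f in use: print(c,k,(proj(D[c],W(x,p))[0]-u).round(1))
print("rack",x)
np.save("rack.npy",x)
for c in D:
  for k in("round_case","nozzle","fuse_carton","blue_case"):
    for r in env.tip_of(c,k):
        w=back(D[c],r["centre"],0); R=np.array([[np.cos(x[2]),np.sin(x[2])],[-np.sin(x[2]),np.cos(x[2])]])
        print(c,k,round(r["conf"],2),np.round(r["centre"]),w.round(3),"rack",(R@(w[:2]-x[:2])).round(3))
im=D["top"]["image"]; cv2.imwrite("pics/c1.png",cv2.resize(im[140:290,210:460],None,fx=3.2,fy=3.2,interpolation=cv2.INTER_CUBIC))
E
```

```text
[ 0.56700734 -0.21131544  0.022     ] [0.60998519 0.22091529 0.022     ]
[ 0.55665329  0.00796616 -0.0991069 ]
top red_end [-0.3 -0.4]
top black_end [1.6 0.6]
top tab1_tip [-0.3  0.3]
top tab2_tip [-1.9 -0.5]
top tab3_tip [ 3.  -4.2]
top tab4_tip [0.2 0.6]
top tab5_tip [-0.5  1.7]
scene red_end [ 2.8 -1.3]
scene rack [-2.1 -0.8]
scene tab1_tip [1.3 1.1]
scene tab2_tip [-0.6  1.8]
scene tab3_tip [-0.3 -0.8]
scene tab4_tip [-1.7 -2.9]
scene tab5_tip [0.8 1.7]
rack [ 0.55742809  0.01185117 -0.11112223]
top round_case 0.93 [316. 269.] [0.413 0.044 0.   ] rack [-0.147  0.016]
top round_case 0.92 [327. 226.] [0.505 0.021 0.   ] rack [-0.053  0.003]
top round_case 0.65 [280. 248.] [0.457 0.124 0.   ] rack [-0.112  0.1  ]
top nozzle 0.55 [236. 222.] [0.51  0.223 0.   ] rack [-0.071  0.205]
top fuse_carton 0.81 [440. 241.] [ 0.478 -0.226  0.   ] rack [-0.052 -0.245]
top blue_case 0.86 [381. 195.] [ 0.576 -0.096  0.   ] rack [ 0.03  -0.105]
top blue_case 0.17 [367. 197.] [ 0.571 -0.066  0.   ] rack [ 0.022 -0.076]
scene round_case 0.84 [309. 281.] [0.455 0.125 0.   ] rack [-0.114  0.101]
scene round_case 0.8 [350. 262.] [0.41  0.045 0.   ] rack [-0.15   0.016]
scene round_case 0.71 [318. 239.] [0.496 0.027 0.   ] rack [-0.063  0.008]
scene nozzle 0.48 [252. 307.] [0.511 0.227 0.   ] rack [-0.07   0.208]
scene nozzle 0.33 [263. 225.] [0.617 0.052 0.   ] rack [0.055 0.047]
scene fuse_carton 0.76 [381. 173.] [ 0.479 -0.235  0.   ] rack [-0.051 -0.254]
scene blue_case 0.53 [318. 191.] [ 0.576 -0.102  0.   ] rack [ 0.031 -0.111]
```

View pics/c1.png

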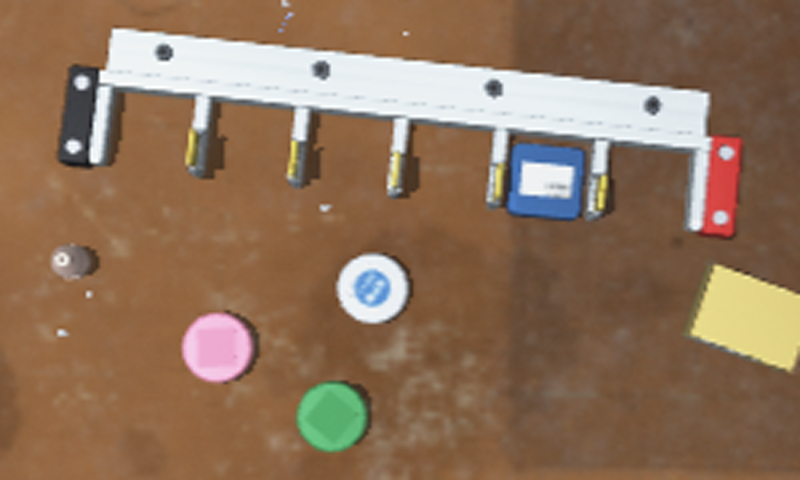

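The crop shows the white case with the blue label at crop (373,288), i.e. top pixel (326,230). The third gap from red, between the tabs at crop (497,180) and (397,165), is empty. Next I refine the rack pose and work out the move to above the red end.

```bash
cat >> h.py <<'E'
from scipy.spatial.transform import Rotation as Ro
def W(x,p):
    c,s=np.cos(x[2]),np.sin(x[2]); return np.array([x[0]+c*p[0]-s*p[1],x[1]+s*p[0]+c*p[1],p[2]])
def toR(x,w):
    c,s=np.cos(x[2]),np.sin(x[2]); d=w[:2]-x[:2]; return np.array([c*d[0]+s*d[1],-s*d[0]+c*d[1]])
def go(px,py,tipz,x=None,yaw=None):
    "shift/turn in tool axes to put fingertips at rack px,py, height tipz, tool x along rack x"
    x=np.load("rack.npy") if x is None else x
    s=env.observe(); R=np.array(s["tool_rot"]); y=x[2] if yaw is None else yaw
    G=np.array([[np.cos(y),np.sin(y),0],[np.sin(y),-np.cos(y),0],[0,0,-1]])
    sh=R.T@(W(x,(px,py,tipz+env.tcp_to_tips))-np.array(s["position"]))
    print("t",s["time_s"],"shift",sh.round(4),"turn",Ro.from_matrix(R.T@G).as_rotvec().round(3),"rackpos",toR(x,np.array(s["position"])).round(4),"z",round(s["position"][2],4))
E
python3 - <<'E'
from h import *
d=env.get_image("top")
f=lambda u,v,h:back(d,(210+u/3.2,140+v/3.2),h)
# (crop px, rack pt)
ob=[((727,152),(.054,-.219,.022)),((720,218),(.010,-.219,.022)),((81,83),(.054,.219,.022)),((73,147),(.010,.219,.022))]
tabs=[((192,148),.136),((294,161),.068),((393,166),0),((493,183),-.068),((600,190),-.136)]
ob+=[(u,(.0155,y,.046)) for u,y in tabs]
r=least_squares(lambda x:np.concatenate([proj(d,W(x,p))[0]-(210+u[0]/3.2,140+u[1]/3.2) for u,p in ob]),np.load("rack.npy"),loss="soft_l1",f_scale=.5)
print(r.x,r.fun.reshape(-1,2).round(1).tolist())
x=r.x;np.save("rack.npy",x)
for u in((112,30),(708,92)): print("wall rear", toR(x,f(*u,.024)))
print("case",toR(x,f(373,288,.017)),"carton",toR(x,f(750,315,.03)),"blue",toR(x,f(546,181,.015)))
go(.0155,-.219,.12)
E
```

```text
[ 0.55785763  0.01004937 -0.09182742] [[-0.5, 0.2], [-0.1, -0.2], [0.0, 0.2], [-0.1, 0.1], [-0.8, -0.2], [-0.6, -0.8], [0.6, 1.1], [1.6, -0.7], [0.7, 0.6]]
wall rear [0.09261606 0.2022351 ]
wall rear [ 0.09327012 -0.20326443]
case [-0.06219904  0.00620473] carton [-0.05303822 -0.2424873 ] blue [ 0.02273556 -0.10216528]
t 2.15 shift [ 0.4692 -0.1898  0.1113] turn [-0.     0.     0.385] rackpos [-0.3482 -0.571 ] z 0.2483
```

```bash
python3 -m pendant '[[0,0.05,-0.02,0.01,0.05],[0,0.1,-0.04,0.02,0,0,0.12],[0,0.15,-0.06,0.03,0,0,0.2]]' 2>&1 | tail -3; python3 -m pendant '[[0,0.05,-0.02,0.01,0,0,0.06],[0,0.1,-0.04,0.02,0,0,0.12],[0,0.15,-0.06,0.03,0,0,0.2]]' 40; python3 -c "
from h import *; go(.0155,-.219,.12)"
```

```text
validation failed for argument at $[0]...
time_s: 2.52
position: [0.2861, -0.4248, 0.2181]
tool_rot: [[0.996, 0.09, 0.0], [0.09, -0.996, -0.0], [0.0, 0.0, -1.0]]
ft_force: [0.5, -0.2, 0.6]
grip_width: 0.0319
gripper_force: 0.0
t 2.525 shift [ 0.2853 -0.1905  0.0811] turn [ 0.    -0.     0.182] rackpos [-0.2307 -0.4579] z 0.2181
```

```bash
python3 -m pendant '[[0,0.05,-0.033,0.014,0,0,0.05],[0,0.1,-0.066,0.028,0,0,0.1],[0,0.15,-0.1,0.042,0,0,0.15],[0,0.2,-0.133,0.056,0,0,0.182],[0,0.25,-0.166,0.07,0,0,0.182]]'; python3 -m pendant '[[0,0.03,-0.02,0.01,0,0,0],[0,0.03,-0.02,0.01,0,0,0],[0,0.03,-0.02,0.01,0,0,0]]'; python3 -c "
from h import *; go(.0155,-.219,.034)
d=env.get_image('wrist');cv2.imwrite('pics/w1.png',d['image']);print(d['fx'],d['cx'],d['cy'],d['pose'].round(3).tolist())"
```

```text
time_s: 3.15
position: [0.5201, -0.236, 0.148]
tool_rot: [[0.996, -0.089, 0.0], [-0.089, -0.996, -0.0], [0.0, 0.0, -1.0]]
ft_force: [0.6, -0.4, -0.4]
grip_width: 0.0003
gripper_force: 0.0
time_s: 3.52
position: [0.5499, -0.2204, 0.1384]
tool_rot: [[0.996, -0.089, -0.0], [-0.089, -0.996, -0.0], [-0.0, 0.0, -1.0]]
ft_force: [-0.3, -0.0, 0.7]
grip_width: -0.0002
gripper_force: 0.0
t 3.525 shift [ 0.0023 -0.0112  0.0874] turn [0.    0.    0.003] rackpos [ 0.0132 -0.2302] z 0.1384
309.70691628693146 321.36954005381926 195.61324750785332 [[-0.09, 0.956, 0.28, 0.621], [-0.996, -0.087, -0.025, -0.228], [0.001, -0.281, 0.96, 0.263], [0.0, 0.0, 0.0, 1.0]]
```

View pics/w1.png

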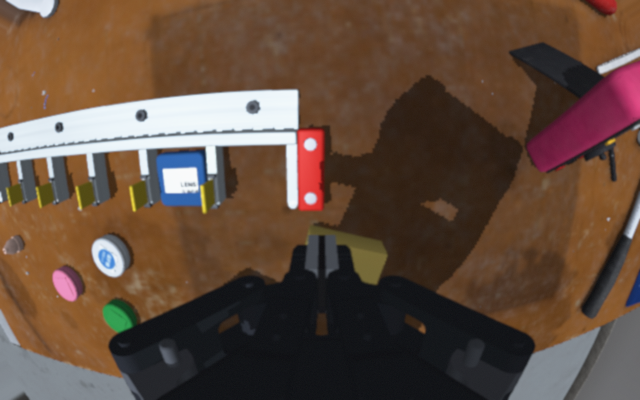

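The wrist view shows the shut fingers (322,250) just in front of and above the red end (311,170), with the blue case at (182,178) and the white case at (110,257), matching the fit. Now I lower to 34 mm and sweep along the tabs.

```bash
python3 -m pendant '[[0,0.002,-0.011,0.045,0,0,0],[0,0.002,-0.011,0.087,0,0,0],[0,0.002,-0.011,0.087,0,0,0]]' | grep -E "time|pos|force"; python3 -m pendant '[[0,0,-0.02,0,0,0,0],[0,0,-0.04,0,0,0,0],[0,0,-0.06,0,0,0,0],[0,0,-0.08,0,0,0,0],[0,0,-0.1,0,0,0,0]]'| grep -E "time|pos|force";  python3 -c "
from h import *; go(.0155,-.034,.034)
d=env.get_image('top');cv2.imwrite('pics/t2.png',cv2.resize(d['image'][140:290,210:460],None,fx=3.2,fy=3.2))"
```

```text
time_s: 3.95
position: [0.5515, -0.2095, 0.0496]
ft_force: [-0.3, -0.8, -0.1]
gripper_force: 0.0
time_s: 4.58
position: [0.5624, -0.1083, 0.0516]
ft_force: [-1.2, -1.2, 0.7]
gripper_force: 0.4
t 4.575 shift [ 0.0004 -0.0834  0.0006] turn [ 0.    -0.     0.003] rackpos [ 0.0153 -0.1174] z 0.0516
```

View pics/t2.png

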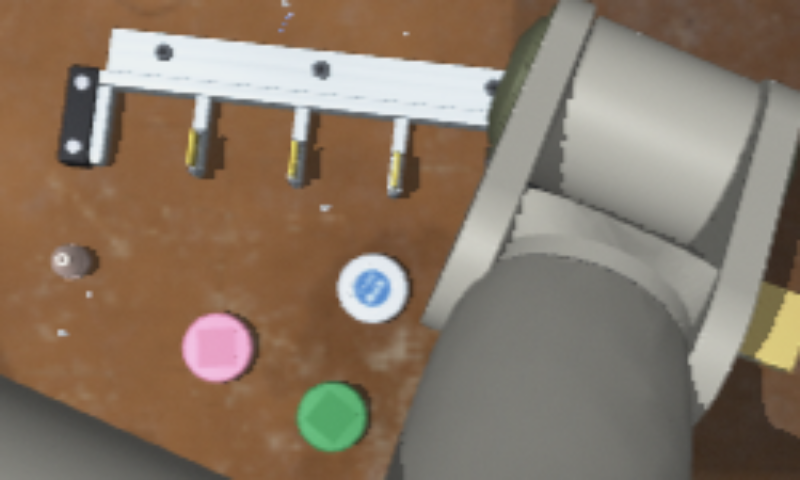

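The arm hides the right end, but the white case at crop (373,288) and tabs 1–3 are unchanged. The contact force fits the first tab being flicked, so I go on over the second tab to the third gap.

```bash
python3 -m pendant '[[0,0,-0.02,0,0,0,0],[0,0,-0.04,0,0,0,0],[0,0,-0.06,0,0,0,0],[0,0,-0.083,0,0,0,0],[0,0,-0.083,0,0,0,0]]'| grep -E "time|pos|force"; python3 -c "
from h import *; go(.0155,-.034,.034)
d=env.get_image('wrist');cv2.imwrite('pics/w2.png',d['image'])
go(.0155,-.034,.08);go(-.062,.065,.08)"
```

```text
time_s: 5.25
position: [0.5695, -0.0252, 0.0513]
ft_force: [0.4, -0.0, -0.6]
gripper_force: 0.0
t 5.25 shift [ 0.0007 -0.      0.0003] turn [-0.     0.     0.005] rackpos [ 0.0148 -0.034 ] z 0.0513
t 5.3 shift [ 0.0006 -0.001  -0.0457] turn [0.    0.    0.004] rackpos [ 0.0149 -0.035 ] z 0.0513
t 5.3 shift [-0.0765 -0.1003 -0.0457] turn [0.    0.    0.004] rackpos [ 0.0149 -0.035 ] z 0.0513
```

View pics/w2.png

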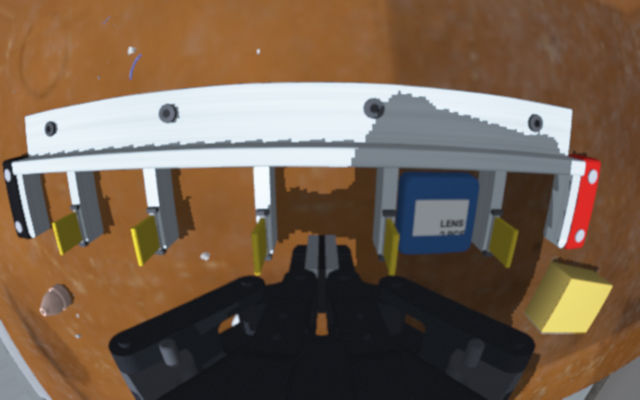

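The fingers stand at (322,250), centred in the third gap between tab3 (262,245) and tab4 (390,245). All tabs are upright and the blue case is in place. I lift and go to the left side of the white case.

```bash
python3 -m pendant '[[0,0,0,-0.05,0,0,0],[0,-0.025,-0.033,-0.05,0,0,0],[0,-0.05,-0.066,-0.05,0,0,0],[0,-0.077,-0.1,-0.05,0,0,0],[0,-0.077,-0.1,-0.05,0,0,0]]'| grep -E "time|pos"; python3 -m pendant '[[0,0,0,0.04,0,0,0],[0,0,0,0.078,0,0,0],[0,0,0,0.078,0,0,0]]'| grep -E "time|pos|force"; python3 -c "
from h import *; go(-.062,.004,.006)
x=np.load('rack.npy');d=env.get_image('wrist')
for n in ('top','scene'):
  d=env.get_image(n)
  for r in env.trace(n,'round_case'):
    w=back(d,np.argwhere(r['mask']).mean(0)[::-1],.010); print(n,r['conf'],toR(x,w).round(4))"
```

```text
time_s: 5.92
position: [0.5003, 0.0807, 0.1015]
time_s: 6.3
position: [0.5012, 0.0784, 0.0216]
ft_force: [-0.1, 0.4, 0.3]
gripper_force: 0.0
t 6.3 shift [ 0.0006  0.0589 -0.0014] turn [0.    0.005 0.001] rackpos [-0.0627  0.0629] z 0.0216
scene 0.94 [-0.1138  0.106 ]
scene 0.76 [-0.0645  0.0061]
scene 0.73 [-0.1492  0.0242]
```

```bash
python3 -m pendant '[[0,-0.001,0.009,-0.001,0,0,0],[0,-0.001,0.018,-0.001,0,0,0],[0,-0.001,0.025,-0.001,0,0,0],[0,-0.001,0.032,-0.001,0,0,0],[0,-0.001,0.038,-0.001,0,0,0]]'| grep -E "time|pos|force"; python3 -m pendant '[[0,0,0.006,0,0,0,0],[0,0,0.012,0,0,0,0],[0,0,0.018,0,0,0,0],[0,0,0.021,0,0,0,0],[0,0,0.021,0,0,0,0]]'| grep -E "time|pos|force"; python3 -c "
from h import *
x=np.load('rack.npy');go(-.062,.004,.006)
d=env.get_image('scene');cv2.imwrite('pics/s3.png',cv2.resize(d['image'][150:330,190:430],None,fx=3,fy=3))
for n in ('scene',):
  for r in env.trace(n,'round_case'):
    w=back(d,np.argwhere(r['mask']).mean(0)[::-1],.010); print(n,r['conf'],toR(x,w).round(4))"
```

```text
time_s: 7.18
position: [0.4974, 0.0411, 0.0244]
ft_force: [0.6, 1.0, 1.0]
gripper_force: 0.6
time_s: 7.8
position: [0.4954, 0.0205, 0.0243]
ft_force: [-0.3, -0.4, -0.2]
gripper_force: 0.0
t 7.8 shift [0.0011 0.0007 0.0013] turn [0.    0.    0.002] rackpos [-0.0631  0.0047] z 0.0243
scene 0.73 [-0.1121  0.1054]
scene 0.71 [-0.149   0.0247]
scene 0.57 [-0.0704 -0.0319]
```

View pics/s3.png

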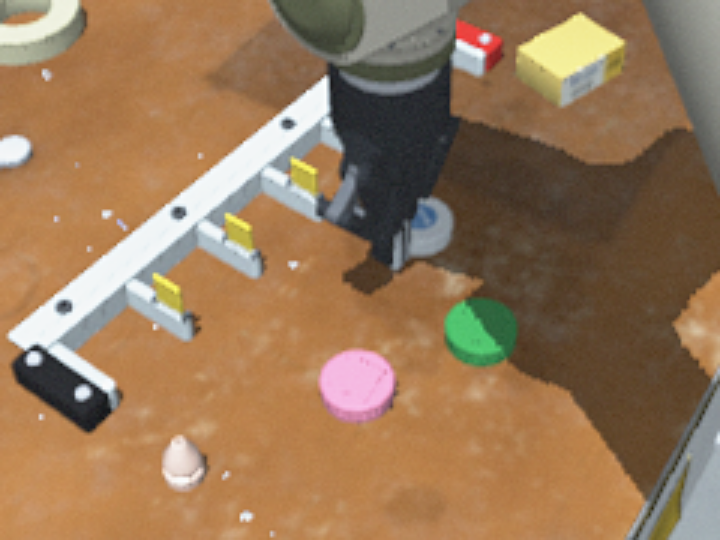

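The scene crop shows the case at crop (428,228), just right of the finger, with tabs 1–3, pink and green undisturbed. I back off, rise and move behind the case. I turn the gripper 90° so that its spread lies along the gap, clear of the tabs.

```bash
python3 -m pendant '[[0,0,-0.02,0,0,0,0],[0,0,-0.02,-0.05,0,0,0],[0,-0.03,0.01,-0.08,0,0,0],[0,-0.06,0.04,-0.08,0,0,0],[0,-0.06,0.04,-0.08,0,0,0]]'| grep -E "time|pos"; python3 -c "
from h import *
x=np.load('rack.npy');go(-.13,-.034,.06);print(np.round(env.observe()['q']))
for n in ('scene','wrist','top'):
  d=env.get_image(n)
  if n=='top': cv2.imwrite('pics/t4.png',cv2.resize(d['image'][140:290,210:460],None,fx=3,fy=3))
  for r in env.trace(n,'round_case'):
    m=np.argwhere(r['mask']).mean(0)[::-1]
    if n=='wrist': print(n,m,r['conf'])
    else: print(n,r['conf'],toR(x,back(d,m,.010)).round(4))"
```

```text
time_s: 8.52
position: [0.4307, -0.0145, 0.1047]
t 8.525 shift [-0.0056 -0.0021  0.0277] turn [0.    0.    0.001] rackpos [-0.1244 -0.0361] z 0.1047
[-18.  21. 105.  -0.  55.  77.]
scene 0.93 [-0.1504  0.025 ]
scene 0.78 [-0.1125  0.1065]
scene 0.73 [-0.0618 -0.0299]
wrist [248.12373737 235.1038961 ] 0.94
wrist [152.3290403  189.37723307] 0.88
wrist [316.62455565 120.03609516] 0.7
wrist [376.16356877  11.10037175] 0.57
top 0.89 [-0.1125  0.108 ]
top 0.62 [-0.0545 -0.0311]
```

View pics/t4.png

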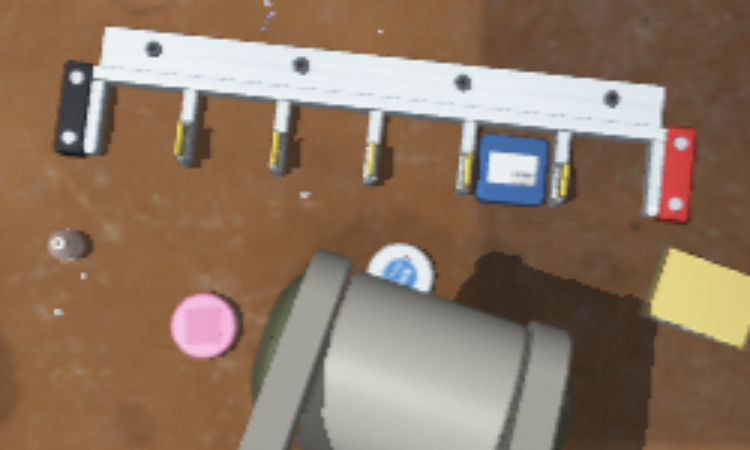

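The case is at crop (401,276), about rack (-0.062,-0.031). That lines up with the gap between the tabs at (371,160) and (465,170); the blue case, nozzle and carton have not moved. I turn the gripper.

```bash
python3 -m pendant '[[0,-0.002,0,0,0,0,-0.16],[0,-0.004,0,0,0,0,-0.32],[0,-0.006,0,0,0,0,-0.48],[0,-0.006,0,0,0,0,-0.64],[0,-0.006,0,0,0,0,-0.8]]'| grep -E "time|pos"; python3 -m pendant '[[0,0,0,0,0,0,-0.16],[0,0,0,0,0,0,-0.32],[0,0,0,0,0,0,-0.48],[0,0,0,0,0,0,-0.64],[0,0,0,0,0,0,-0.77]]'| grep -E "time|pos"; python3 -c "
from h import *
x=np.load('rack.npy');go(-.118,-.032,.006,yaw=x[2]+np.pi/2);go(-.0075,-.032,.006,yaw=x[2]+np.pi/2);print(np.round(env.observe()['q']))"
```

```text
time_s: 9.45
position: [0.4265, -0.0129, 0.1041]
time_s: 10.07
position: [0.4266, -0.0129, 0.1041]
t 10.075 shift [0.0028 0.0107 0.0811] turn [-0.    -0.     0.007] rackpos [-0.1286 -0.0349] z 0.1041
t 10.075 shift [0.002  0.1212 0.0811] turn [-0.    -0.     0.007] rackpos [-0.1286 -0.0349] z 0.1041
[-18.  20. 106.   0.  54. -13.]
```

```bash
python3 -m pendant '[[0,0.003,0.01,0.04,0,0,0.007],[0,0.003,0.01,0.079,0,0,0.007],[0,0.003,0.01,0.079,0,0,0.007]]'| grep -E "time|pos|force"; python3 -m pendant '[[0,0,0.01,0,0,0,0],[0,0,0.018,0,0,0,0],[0,0,0.026,0,0,0,0],[0,0,0.034,0,0,0,0],[0,0,0.042,0,0,0,0]]'| grep -E "time|pos|force"; python3 -m pendant '[[0,0,0.006,0,0,0,0],[0,0,0.006,0,0,0,0]]'| grep -E "time|pos|force";python3 -c "
from h import *
x=np.load('rack.npy');go(-.0075,-.032,.006,yaw=x[2]+np.pi/2)
d=env.get_image('scene')
for r in env.trace('scene','round_case'): print(r['conf'],toR(x,back(d,np.argwhere(r['mask']).mean(0)[::-1],.010)).round(4))
d=env.get_image('wrist');cv2.imwrite('pics/w5.png',d['image'])"
```

```text
time_s: 10.45
position: [0.4355, -0.0105, 0.0236]
ft_force: [-0.1, 0.5, 0.5]
gripper_force: 0.0
time_s: 11.08
position: [0.4788, -0.0153, 0.0255]
ft_force: [-0.7, -0.5, 1.3]
gripper_force: 0.6
time_s: 11.32
position: [0.4846, -0.0159, 0.0252]
ft_force: [-0.1, -0.5, 0.5]
gripper_force: 0.0
t 11.325 shift [0.0009 0.0631 0.0023] turn [ 0.     0.    -0.005] rackpos [-0.0706 -0.0325] z 0.0252
0.89 [-0.15    0.0258]
0.83 [-0.1122  0.1058]
0.62 [-0.0338 -0.0274]
```

View pics/w5.png

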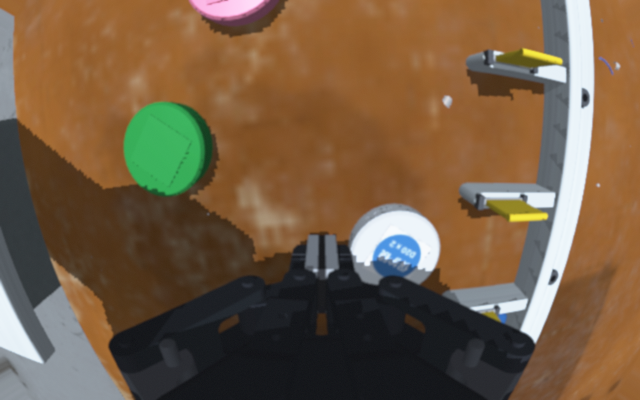

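The case (395,240) is directly ahead of the finger (322,250), with the gap between the dividers at (510,195) and (490,300). It sits a few mm to the left of centre, so I push on with a slight drift to the right.

```bash
python3 -m pendant '[[0,-0.001,0.007,0.001,0,0,0],[0,-0.002,0.014,0.001,0,0,0],[0,-0.003,0.021,0.001,0,0,0],[0,-0.003,0.028,0.001,0,0,0],[0,-0.003,0.035,0.001,0,0,0]]'| grep -E "time|pos|force"; python3 -c "
from h import *
x=np.load('rack.npy');go(-.0075,-.033,.006,yaw=x[2]+np.pi/2)
for n in('scene','top'):
  d=env.get_image(n)
  for r in env.trace(n,'round_case'): print(r['conf'],toR(x,back(d,np.argwhere(r['mask']).mean(0)[::-1],.010)).round(4))
d=env.get_image('wrist');cv2.imwrite('pics/w6.png',d['image'])"
```

```text
time_s: 12.1
position: [0.5192, -0.0222, 0.0243]
ft_force: [-0.6, 0.8, 0.3]
gripper_force: 0.2
t 12.1 shift [0.0029 0.028  0.0013] turn [-0.    -0.    -0.005] rackpos [-0.0355 -0.0357] z 0.0243
0.88 [-0.1121  0.1057]
0.8 [-0.1492  0.0251]
0.57 [-0.0006 -0.0304]
0.5 [-0.0509 -0.2507]
0.73 [-0.112   0.1082]
0.57 [0.0698 0.0025]
```

View pics/w6.png

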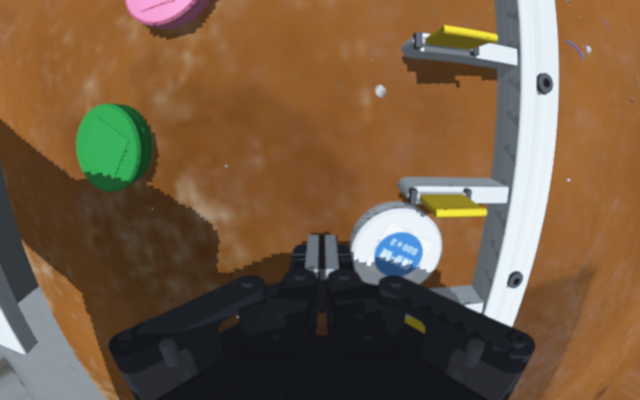

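The case (397,240) is between the two dividers' front ends, inside the gap, and the tabs are upright. I push on to the wall.

```bash
python3 -m pendant '[[0,0.001,0.006,0.001,0,0,0],[0,0.002,0.012,0.001,0,0,0],[0,0.002,0.018,0.001,0,0,0],[0,0.002,0.022,0.001,0,0,0],[0,0.002,0.026,0.001,0,0,0]]'| grep -E "time|pos|force"; python3 -m pendant '[[0,0,0.002,0,0,0,0],[0,0,0.002,0,0,0,0]]'| grep -E "time|pos|force"; python3 -c "
from h import *
x=np.load('rack.npy');go(-.0075,-.033,.006,yaw=x[2]+np.pi/2)
for n in('scene',):
  d=env.get_image(n)
  for r in env.trace(n,'round_case'): print(r['conf'],toR(x,back(d,np.argwhere(r['mask']).mean(0)[::-1],.010)).round(4))"
```

```text
time_s: 12.98
position: [0.545, -0.0228, 0.0233]
ft_force: [-0.5, -1.0, 0.4]
gripper_force: 0.2
time_s: 13.22
position: [0.5469, -0.0229, 0.0233]
ft_force: [0.1, -0.5, -0.0]
gripper_force: 0.0
t 13.225 shift [0.0008 0.0004 0.0003] turn [ 0.    -0.    -0.005] rackpos [-0.0079 -0.0338] z 0.0233
0.72 [-0.112   0.1059]
0.64 [-0.1502  0.025 ]
0.6 [ 0.0299 -0.0353]
```

```bash
for i in 1 2 3; do python3 -m pendant '[[0,0,0.001,0,0,0,0],[0,0,0.002,0,0,0,0]]'| grep -E "pos|ft_force"; done
```

```text
position: [0.5488, -0.0231, 0.0233]
ft_force: [0.1, -0.2, -0.5]
position: [0.5508, -0.0233, 0.0233]
ft_force: [0.4, -0.3, 0.2]
position: [0.5519, -0.0233, 0.0231]
ft_force: [-5.8, 0.3, 1.9]
```

A reading of −5.8 N means the case is against the wall. I back off, rise and look.

```bash
python3 -m pendant '[[0,0,-0.008,0,0,0,0],[0,0,-0.04,0,0,0,0],[0,0,-0.06,-0.05,0,0,0],[0,0,-0.11,-0.1,0,0,0],[0,0,-0.16,-0.1,0,0,0]]'| grep -E "time|pos|force"; python3 -m pendant '[[0,0,-0.01,0,0,0,0],[0,0,-0.01,0,0,0,0]]'| grep -E "time|pos|force"; python3 -c "
from h import *
x=np.load('rack.npy')
for n in('scene','top'):
  d=env.get_image(n)
  for k in('round_case','blue_case','nozzle','fuse_carton'):
    for r in env.trace(n,k): print(n,k,r['conf'],toR(x,back(d,np.argwhere(r['mask']).mean(0)[::-1],.010)).round(4))
cv2.imwrite('pics/t7.png',cv2.resize(d['image'][140:290,210:460],None,fx=3,fy=3))"
```

```text
time_s: 14.7
position: [0.3936, -0.0083, 0.1255]
ft_force: [-0.3, -0.7, -0.2]
gripper_force: 0.0
time_s: 14.95
position: [0.3838, -0.0072, 0.1236]
ft_force: [-0.2, 0.1, 0.7]
gripper_force: 0.0
scene round_case 0.81 [-0.1132  0.1066]
scene round_case 0.8 [ 0.0312 -0.0389]
scene round_case 0.6 [-0.1503  0.025 ]
scene blue_case 0.8 [ 0.0195 -0.1058]
scene nozzle 0.69 [-0.0652  0.2129]
top round_case 0.96 [-0.1127  0.1067]
top round_case 0.91 [ 0.0318 -0.0295]
top blue_case 0.78 [ 0.0226 -0.1007]
top nozzle 0.6 [-0.0658  0.2151]
top fuse_carton 0.94 [-0.0536 -0.2459]
```

View pics/t7.png

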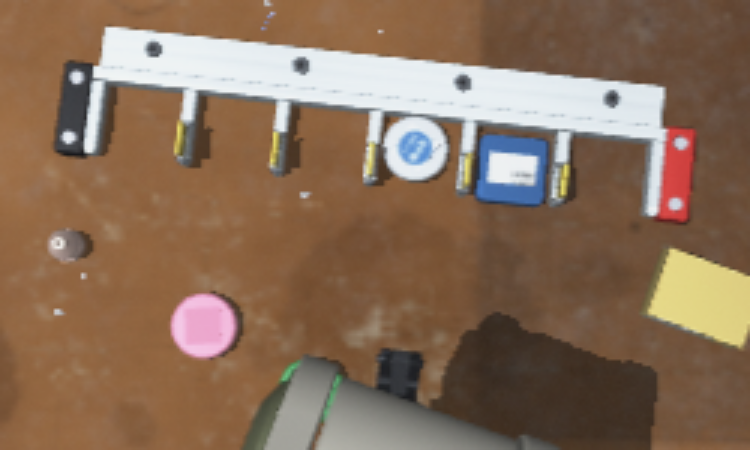

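The white case (416,148) lies in the third gap from red, against the wall. The tabs are upright, the other objects are in place and the arm is clear, so I hand in.

```bash
python3 -c "
from rig import env
print(env.close_job())"
```

```text
the job is handed in; nothing more can be done
None
```

I flicked the first two tabs from the red end and pushed the white case into the third gap up to the back wall, and the last picture shows the other things in place; the job is handed in, but no verdict came back.

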